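# Refit the polishing spindle

## Task

Make the polishing lathe safe on its control box by pressing the largest key (stop), then the middle-sized key (dust extractor), then the smallest key (brake), one at a time and each fully down. Then take the loose spindle from its cradle by the rod and thread its nose from the robot's left through the first green bearing and on through the second, until the nose sticks out a finger's width (about 15 to 20 mm) past the second, with the pulley end still outside on the left. Finish while holding the spindle there, still in the gripper and at rest, and leave the other things on the bench where they are.

Things in the scene. Friction and masses are not known exactly. Their poses are not given: they have to be found in the camera images.
- control_box: grey control box at the robot's right, 75 x 205 mm, flat top 40 mm above the bench; origin at the centre of its underside, y along its length. Three round black keys stand in a row on it at 62 mm spacing, in any order; they differ only in diameter
- stop_key (a joint): travel of the largest key, 0 = up, 0.006 m = fully down; it counts as pressed beyond 0.004 m, needs about 5 N, and springs back up
- stop_key_top (a point): centre of the top face of the largest key (stop): cap 40 mm across in a round housing 56 mm across and 12 mm high; the cap stands 10 mm above its housing, its top 62 mm above the bench, and moves straight down 6 mm
- dust_key (a joint): travel of the middle-sized key, values as for stop_key
- dust_key_top (a point): centre of the top face of the middle-sized key (dust extractor off): cap 28 mm across in a 44 mm housing, otherwise like the stop key
- brake_key (a joint): travel of the smallest key, values as for stop_key
- brake_key_top (a point): centre of the top face of the smallest key (brake release): cap 18 mm across in a 34 mm housing, otherwise like the stop key
- cradle: fixed wooden cradle, board 150 x 60 x 10 mm, origin under its centre, x along the spindle towards its nose. Two open V rests, 10 mm thick, at x = -52 and +50 mm hold the spindle level, axis 50 mm above the bench; they rise 3.5 mm above the axis. The rod between them is free to grip
- spindle_grip (a point): where to grip the loose spindle, on its axis 48 mm ahead of the pulley's front face and 192 mm behind the nose, near the centre of mass. Steel rod 16 mm thick, 240 mm long, the last 12 mm tapering to 8 mm; dark pulley 52 mm across, 22 mm thick on the rear end (robot's left); about 0.36 kg. x runs along the axis to the nose (roughly robot's right)
- spindle_nose (a point): centre of the tip of the spindle's nose, axes as for spindle_grip; the point farthest from the pulley
- near_bearing (a point): centre of the bore of the first (left-hand) fixed green pillow block; x along the bore in the push-in direction (roughly to the robot's right), z up. Bore 20 mm across, 20 mm long (10 mm either side of this point), level, axis 90 mm above the bench. Block 46 mm wide, top 22 mm above the axis; foot 90 mm wide on a wooden board 200 x 100 x 20 mm
- far_bearing (a point): centre of the bore of the second (right-hand) bearing, an equal fixed block 85 to 105 mm further along x, bore exactly in line with the first; same axes
- wax_jar: bystander, loose, to be left alone: amber glass jar 60 mm across, 75 mm tall; origin at its underside
- mug: bystander, loose, to be left alone: white mug 76 mm across, 85 mm tall; origin at its underside
- sanding_block: bystander, loose, to be left alone: cork block 90 x 55 x 28 mm; origin at its underside
- horn: bystander, loose, to be left alone: dark curved horn piece about 130 mm long, 31 mm high; origin at its underside
- comb: bystander, loose, to be left alone: flat horn comb 150 x 54 x 6 mm; origin at its underside
- screwdriver: bystander, loose, to be left alone: screwdriver lying flat; origin at its underside
- wood_offcut: bystander, loose, to be left alone: wooden stick 110 x 35 x 22 mm; origin at its underside
Mind the look-alikes: they are no part of the job. Leave any orange or purple look-alike of the part that bears near_bearing alone.

How it is judged:
On the way, in this order (a step that is already met when the one before it is completed fails the run):
1. the largest key is pressed down alone (value of joint stop_key above 0.004 m and value of joint each of dust_key, brake_key below 0.002 m), for 0.05 s.
2. then the middle-sized key is pressed down alone (value of joint dust_key above 0.004 m and value of joint each of stop_key, brake_key below 0.002 m), for 0.05 s.
3. then the smallest key is pressed down alone (value of joint brake_key above 0.004 m and value of joint each of stop_key, dust_key below 0.002 m), for 0.05 s.
4. the spindle's nose comes out through the first bearing (x of spindle_nose in the frame of near_bearing above 0.012 m and y of spindle_nose in the frame of near_bearing between -0.007 and 0.007 m and z of spindle_nose in the frame of near_bearing between -0.007 and 0.007 m), for 0.05 s.
5. the spindle spans both bearings, its nose out beyond the second (x of spindle_nose in the frame of far_bearing above 0.018 m and y of spindle_nose in the frame of far_bearing between -0.007 and 0.007 m and z of spindle_nose in the frame of far_bearing between -0.007 and 0.007 m and x of spindle_grip in the frame of near_bearing below -0.012 m and angle between the x axis of spindle_grip and the x axis of near_bearing, either way round below 0.08 rad), for 0.2 s.
At the end, for the whole second after the job is handed in: Spindle through both bores (axis within 0.08 rad), nose 8 mm or more past the second bearing's far face, grip point still 12 mm before the first bearing's centre; fingers on it with over 4 N in all, within 70 mm of the grip point; at rest (under 20 mm/s); keys up (all of step 5 and contact force between the fingers and spindle above 4 N and distance between the grasp point and spindle_grip below 0.07 m and linear speed of spindle below 0.02 m/s and value of joint each of stop_key, dust_key, brake_key below 0.002 m); the arm keeps its last pose, push and grip.
It fails at once if two keys are pressed at once (value of joint each of stop_key, dust_key above 0.003 m or value of joint each of dust_key, brake_key above 0.003 m or value of joint each of stop_key, brake_key above 0.003 m).
It fails at once if a bystander is moved by more than 30 mm (distance of any of wax_jar, mug, sanding_block, horn, comb, screwdriver, wood_offcut from where it was at the start of the episode above 0.03 m).
It also fails if it takes over 67 s, if anything falls off the work surface, if the arm or the gripper's body presses on something with over 40 N, if the wrist force passes 120 N, or if a joint passes its speed limit or range.

## Robot

A 7-joint arm with a two-finger parallel gripper is mounted at the origin on the work surface. World frame = base frame: x ahead of the robot, y to its left, z up, the work surface at z = 0. Lengths are in m, angles in rad, forces in N, time in s.
With the tool pointing down it reaches from about 0.425 to 0.875 m from the base axis. Payload 8.4 kg.
Tool frame: the origin (TCP) lies between the finger pads; the fingertips stand 19 mm ahead of it and the grasp point (between the pads) is the TCP; z points along the fingers, y is the line along which they close (so a half turn about z gives the same grasp; the last joint's range is limited). The gripper opens to 87 mm and grips with 3 to 60 N. Pads are 19 mm wide; open, the fingers measure 117 mm over their backs; the gripper's body (75 mm by 190 mm) begins 51 mm behind the grasp point.
Start: joints at [1.225, 0.333, 0.04, 1.465, -0.013, 1.343, -0.059], TCP at [0.159, -0.63, 0.242] pointing down, gripper open.
Joint ranges: [-2.58, 2.58], [-0.38, 2.09], [-1.3, 1.39], [0.25, 2.4], [-1.5, 4.64], [0.08, 2.09], [-2.65, 2.65]. Speed limits (rad/s): [2.22, 2.22, 2.79, 2.79, 3.14, 3.14, 3.14].

## Interface

Orientations are given as a 3x3 rotation matrix whose columns are the frame's x, y, z axes.
In Python, from plant import * gives the robot as it stands. The module is installed in compiled form; this text tells all that it offers.
- The arm moves only by the tool step_arm, never from a script. Its argument "rows" is a list of rows, each a list of 6 numbers: the shift along the tool's x, y, z in cm, then the turn, a rotation vector about the tool's x, y, z in rad. A call has 1 to 20 rows; each row is the pose to reach, as a shift and turn from the pose commanded when the call began, along the tool's axes at that moment; what a row does not reach only later rows make up. A row lasts 1/12 s, in which the tool goes at most 41.7 mm and 7.16 degrees, less where a joint would pass 70% of its speed; a pose out of reach is approached as far as the arm can. A call with a gripper value outside its range is refused whole. "grip" is the opening, from -1 (shut) to 1 (fully open), set as the call begins (left out, the last holds). The fingers move at their own pace and stop on an object; the grip force is fixed at half the most. Time passes only in rows, so rows that repeat a pose let the fingers close. It gives the time, the measured TCP pose, the force, the opening and the grip force at its end, in the units of the state.
- read_state(): the state, without advancing time (a new reading comes with each control period).
- capture(name): name is "scene" or "top" or "wrist"; returns a dict with "pixels" (480x640x3 uint8, red, green, blue), "intrinsics" (3x3 intrinsics, pixels), "k1" (the pictures are not rectified: a ray, as slopes to the right and down, at radius r is drawn at 1 + k1 r^2 times it, then the intrinsics apply), "extrinsics" (4x4, takes a point from world to camera coordinates); the wrist camera has in their place "T_tool_cam" (4x4, takes a point from camera to tool coordinates, whose origin is the TCP and whose axes are the flange's). Camera axes: x right, y down, z forward; pixel columns grow to the right and rows downward; lengths in m; the calibration is good to about 2 mm. A picture is of the moment at which its call begins: read the wrist's pose just before it. There is no depth.
- finish_job(): hands the job in; it is judged then, once.
The state is a dict: "time": time; "q": joint angles; "qd": joint speeds; "joint_torque": joint torques, N m; "tcp_pos": TCP position; "eef_rot": TCP orientation; "ft_force": force on the tool from outside, world axes, zero at the start; "torque": the same for the moment, N m; "gripper_width": finger opening in m; "finger_force": force on a finger pad.
Only numpy, scipy, OpenCV 4.12 (cv2) and the standard library are available. Lean on these libraries where they do the work, as an engineer would, in place of code of your own. Each camera call takes 0.05 s, during which the arm holds its last target. There are 200 camera calls.

## Working session

There is one attempt and no reset: what is moved stays moved. The work goes in short steps, Python scripts to look and compute and a tool call to move; the robot and the scene stay as the last step left them, time stands still between calls to the robot, and variables do not carry over. Pictures are saved under pics/ and viewed, at most 10 in all, crops included, and the job is handed in when it is done.

Besides the shell and the picture viewer there is one more tool, called after "Emit:" by a JSON object that holds its "op" and its "data". step_arm: Moves the arm, as the interface text tells. Its arguments: {"type":"object","properties":{"rows":{"type":"array"},"grip":{"type":"number"}},"required":["rows"]}

```bash
mkdir -p pics; cat > h.py <<'E'
from plant import *
import numpy as np, cv2
def ray(c,u,v,st=None):
    K=np.array(c["intrinsics"]);k1=c["k1"]
    d=np.array([(u-K[0,2])/K[0,0],(v-K[1,2])/K[1,1]]);s=d.copy()
    for _ in range(30): s=d/(1+k1*(s@s))
    r=np.array([s[0],s[1],1.])
    if "extrinsics" in c:
        T=np.linalg.inv(np.array(c["extrinsics"]))
    else:
        W=np.eye(4);W[:3,:3]=st["eef_rot"];W[:3,3]=st["tcp_pos"];T=W@np.array(c["T_tool_cam"])
    return T[:3,3],T[:3,:3]@r
def onz(c,u,v,z,st=None):
    o,d=ray(c,u,v,st);return o+d*(z-o[2])/d[2]
def proj(c,p,st=None):
    K=np.array(c["intrinsics"])
    if "extrinsics" in c: E=np.array(c["extrinsics"])
    else:
        W=np.eye(4);W[:3,:3]=st["eef_rot"];W[:3,3]=st["tcp_pos"];E=np.linalg.inv(W@np.array(c["T_tool_cam"]))
    q=E[:3,:3]@np.array(p)+E[:3,3];s=q[:2]/q[2];s=s*(1+c["k1"]*(s@s))
    return K[:2,:2]@s+K[:2,2]
def save(c,n): cv2.imwrite("pics/"+n+".png",c["pixels"][:,:,::-1])
E
python3 - <<'E'
from h import *
import pickle
np.set_printoptions(precision=4,suppress=True)
for n in ["scene","top"]:
    c=capture(n);save(c,n);pickle.dump(c,open(n+".pkl","wb"));print(n,c["intrinsics"],c["k1"],c["extrinsics"])
s=read_state();print(s)
E
```

```text
scene [[452.2837   0.     320.5291]
 [  0.     452.2837 242.6216]
 [  0.       0.       1.    ]] -0.045179218666693194 [[ 0.5539  0.8325  0.0101 -0.2746]
 [ 0.5899 -0.3839 -0.7104 -0.2626]
 [-0.5876  0.3994 -0.7037  1.4559]
 [ 0.      0.      0.      1.    ]]
top [[602.6176   0.     321.4318]
 [  0.     602.6176 245.3273]
 [  0.       0.       1.    ]] -0.13121376842547855 [[ 0.0208 -0.9998  0.0046 -0.0514]
 [-0.9885 -0.0212 -0.1498  0.5252]
 [ 0.1499 -0.0014 -0.9887  1.5086]
 [ 0.      0.      0.      1.    ]]
{'time': 0.1, 'q': array([ 1.2248,  0.3339,  0.0399,  1.4662, -0.0134,  1.3433, -0.0585]), 'qd': array([ 0.0007, -0.0026,  0.0012, -0.0005, -0.0004, -0.0015, -0.0002]), 'joint_torque': array([  0.0052, -65.781 ,   1.3408, -40.4709,  -0.0595,   0.041 ,
         0.0001]), 'tcp_pos': array([ 0.1587, -0.6299,  0.2407]), 'eef_rot': array([[ 0.9697,  0.2443, -0.0004],
       [ 0.2443, -0.9697,  0.0014],
       [-0.0001, -0.0014, -1.    ]]), 'ft_force': array([-0.7156, -0.5997,  0.0943]), 'torque': array([-0.0253, -0.0293,  0.0121]), 'finger_force': 0.0, 'gripper_width': 0.08715824039670597}
```

View pics/top.png

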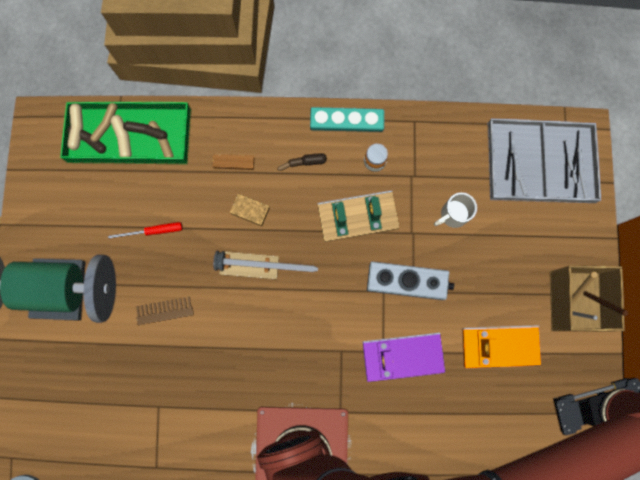

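View pics/scene.png

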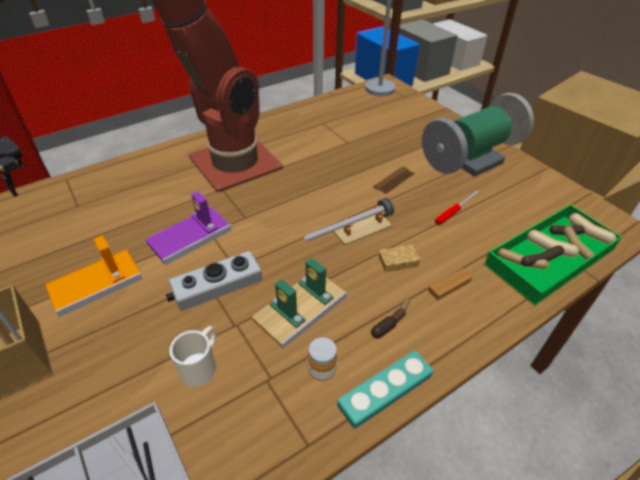

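The top view shows the box keys at about (385,277), (409,279) and (432,281): middle, largest and smallest. The spindle runs from its pulley at (220,262) to its nose at (316,269), and the green bearings are at (340,215) and (374,211).

```bash
python3 - <<'E'
from h import *
import pickle
np.set_printoptions(precision=4,suppress=True)
c=pickle.load(open("top.pkl","rb"));s=pickle.load(open("scene.pkl","rb"))
g=cv2.cvtColor(c["pixels"],cv2.COLOR_RGB2GRAY)
def cc(mask,x0,x1,y0,y1,amin=15):
    m=np.zeros_like(mask);m[y0:y1,x0:x1]=mask[y0:y1,x0:x1]
    n,l,st,ce=cv2.connectedComponentsWithStats(m.astype(np.uint8))
    return [(ce[i],st[i,4]) for i in range(1,n) if st[i,4]>=amin]
for ce,a in cc(g<60,370,445,262,300): print("key",ce,a,onz(c,*ce,.062))
for n,(u,v),z in [("pulley",(220,262),.05),("nose",(316,269),.05),("b1",(340,203),.112),("b2",(374,198),.112),("brd",(325,238),.02),("brd",(399,228),.02),("jar",(376,155),.07),("mug",(460,210),.08),("boxL",(368,265),.04),("boxR",(452,297),.04),("cr",(222,277),.01),("cr",(277,277),.01)]: print(n,onz(c,u,v,z))
E
```

```text
key [384.9574 276.4149] 94 [ 0.4471 -0.2018  0.062 ]
key [409.0884 279.1934] 181 [ 0.4412 -0.2629  0.062 ]
key [433.2368 282.3421] 38 [ 0.4344 -0.3243  0.062 ]
pulley [0.4761 0.2173 0.05  ]
nose [ 0.4636 -0.0278  0.05  ]
b1 [ 0.6222 -0.084   0.112 ]
b2 [ 0.6369 -0.1682  0.112 ]
brd [ 0.5487 -0.0492  0.02  ]
brd [ 0.5795 -0.2426  0.02  ]
jar [ 0.7611 -0.1766  0.07  ]
mug [ 0.6186 -0.3911  0.08  ]
boxL [ 0.4778 -0.1605  0.04  ]
boxR [ 0.3997 -0.3768  0.04  ]
cr [0.4416 0.2171 0.01  ]
cr [0.4449 0.0735 0.01  ]
```

Emit:
{"op": "step_arm", "data": {"rows": [[36.4,-28.7,0,0,0,-1.27],[36.4,-28.7,0,0,0,-1.27],[36.4,-28.7,0,0,0,-1.27],[36.4,-28.7,0,0,0,-1.27],[36.4,-28.7,0,0,0,-1.27],[36.4,-28.7,0,0,0,-1.27],[36.4,-28.7,0,0,0,-1.27],[36.4,-28.7,0,0,0,-1.27],[36.4,-28.7,0,0,0,-1.27],[36.4,-28.7,0,0,0,-1.27],[36.4,-28.7,0,0,0,-1.27],[36.4,-28.7,0,0,0,-1.27],[36.4,-28.7,0,0,0,-1.27],[36.4,-28.7,0,0,0,-1.27],[36.4,-28.7,0,0,0,-1.27],[36.4,-28.7,0,0,0,-1.27]], "grip": -1}}

```text
time: 1.43
tcp_pos: [0.4407, -0.2644, 0.2413]
eef_rot: [[0.057, 0.998, -0.001], [0.998, -0.057, -0.0], [-0.0, -0.001, -1.0]]
ft_force: [-0.5, -0.4, 0.5]
gripper_width: 0.0007
finger_force: 0.0
```

```bash
cat >> h.py <<'E'
np.set_printoptions(precision=4,suppress=True)
def delta(st,p):
    return (np.array(st["eef_rot"]).T@(np.array(p)-st["tcp_pos"]))*100
E
python3 - <<'E'
from h import *
s=read_state();c=capture("wrist");save(c,"w1");print(s["time"],s["tcp_pos"],s["eef_rot"],s["q"],s["gripper_width"],c["T_tool_cam"])
for p in [[ 0.4471,-0.2018,0.062],[0.4412,-0.2629,0.062],[0.4344,-0.3243,0.062]]: print(proj(c,p,s),delta(s,[p[0],p[1],.1]))
E
```

```text
1.4333 [ 0.4407 -0.2644  0.2413] [[ 0.0567  0.9984 -0.0006]
 [ 0.9984 -0.0567 -0.    ]
 [-0.     -0.0006 -1.    ]] [ 0.8317  0.0808 -0.3968  1.7736  0.0327  1.2941  0.3704] 0.000664543888072835 [[-0.0009 -0.9624 -0.2717  0.0743]
 [ 1.     -0.0007 -0.0009  0.0003]
 [ 0.0006 -0.2717  0.9624 -0.1446]
 [ 0.      0.      0.      1.    ]]
[323.5669 145.2881] [ 6.2903  0.2949 14.1337]
[320.6938 217.2083] [ 0.1567  0.0524 14.1341]
[317.1343 282.7216] [-6.012  -0.2782 14.1346]
```

View pics/w1.png

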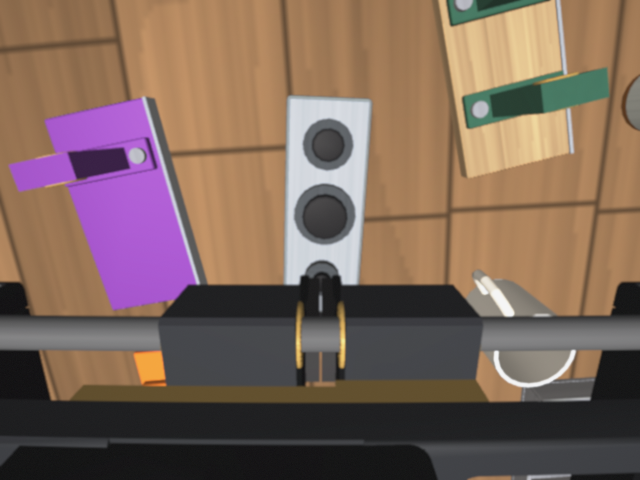

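Wrist view: the middle key is at (328,144) and the large one at (324,215), which agrees with the top view to about 3 mm. Pressing the large key.

Emit:
{"op": "step_arm", "data": {"rows": [[0.15,0.2,4,0,0,0],[0.15,0.2,8,0,0,0],[0.15,0.2,12,0,0,0],[0.15,0.2,14,0,0,0],[0.15,0.2,15.2,0,0,0],[0.15,0.2,15.7,0,0,0],[0.15,0.2,16.2,0,0,0],[0.15,0.2,16.6,0,0,0],[0.15,0.2,16.7,0,0,0],[0.15,0.2,16.7,0,0,0],[0.15,0.2,16.7,0,0,0]]}}

```text
time: 2.4
tcp_pos: [0.4442, -0.2624, 0.0757]
eef_rot: [[0.054, 0.999, 0.001], [0.999, -0.054, -0.001], [-0.001, 0.001, -1.0]]
ft_force: [-3.3, -0.7, 4.9]
gripper_width: 0.0003
finger_force: 2.3
```

Emit:
{"op": "step_arm", "data": {"rows": [[0,0,0.15,0,0,0],[0,0,0.15,0,0,0],[0,0,-1.5,0,0,0],[0,0,-3.5,0,0,0],[0,0,-3.5,0,0,0],[3,0.12,-3.5,0,0,0],[6.1,0.25,-3.5,0,0,0],[6.1,0.25,-3.5,0,0,0],[6.1,0.25,-2,0,0,0],[6.1,0.25,-1,0,0,0],[6.1,0.25,-0.4,0,0,0],[6.1,0.25,0,0,0,0],[6.1,0.25,0.15,0,0,0],[6.1,0.25,0.15,0,0,0],[6.1,0.25,0.15,0,0,0]]}}

```text
time: 3.65
tcp_pos: [0.4495, -0.2007, 0.075]
eef_rot: [[0.054, 0.999, -0.001], [0.999, -0.054, 0.0], [0.0, -0.001, -1.0]]
ft_force: [-11.2, 6.3, 30.3]
gripper_width: -0.0001
finger_force: 15.1
```

Emit:
{"op": "step_arm", "data": {"rows": [[0,0,-1.5,0,0,0],[0,0,-3.5,0,0,0],[0,0,-3.5,0,0,0],[-3,-0.15,-3.5,0,0,0],[-6.5,-0.3,-3.5,0,0,0],[-10,-0.5,-3.5,0,0,0],[-12.3,-0.6,-3.5,0,0,0],[-12.3,-0.6,-3.5,0,0,0],[-12.3,-0.6,-2,0,0,0],[-12.3,-0.6,-1,0,0,0],[-12.3,-0.6,-0.4,0,0,0],[-12.3,-0.6,-0.15,0,0,0],[-12.3,-0.6,-0.05,0,0,0],[-12.3,-0.6,-0.05,0,0,0],[-12.3,-0.6,-0.05,0,0,0]]}}

```text
time: 4.9
tcp_pos: [0.4365, -0.3232, 0.0751]
eef_rot: [[0.054, 0.999, -0.001], [0.999, -0.054, -0.001], [-0.001, -0.001, -1.0]]
ft_force: [-10.0, 3.9, 22.1]
gripper_width: 0.0004
finger_force: 11.2
```

Emit:
{"op": "step_arm", "data": {"rows": [[0,0,-2,0,0,0],[0,0,-6,0,0,0],[0,0,-10,0,0,0],[13.2,16.6,-25,0,0,0],[13.2,16.6,-25,0,0,0],[13.2,16.6,-25,0,0,0],[13.2,16.6,-25,0,0,0],[13.2,16.6,-25,0,0,0],[13.2,16.6,-25,0,0,0],[13.2,16.6,-25,0,0,0],[13.2,16.6,-25,0,0,0],[13.2,16.6,-25,0,0,0],[13.2,16.6,-25,0,0,0]], "grip": 1}}

```text
time: 5.98
tcp_pos: [0.6085, -0.2017, 0.322]
eef_rot: [[0.055, 0.998, -0.003], [0.998, -0.055, -0.0], [-0.0, -0.003, -1.0]]
ft_force: [-0.5, -0.9, 0.6]
gripper_width: 0.0792
finger_force: 0.0
```

```bash
python3 - <<'E'
from h import *
import pickle
s=read_state();c=capture("wrist");save(c,"w2");pickle.dump((s,c),open("w2.pkl","wb"));print(s["time"],s["tcp_pos"],s["eef_rot"],s["q"],s["gripper_width"])
E
```

```text
5.9833 [ 0.6085 -0.2017  0.322 ] [[ 0.0553  0.9985 -0.0025]
 [ 0.9985 -0.0553 -0.0002]
 [-0.0003 -0.0025 -1.    ]] [ 0.5976  0.3278 -0.4624  1.3363  0.1449  1.5129  0.0926] 0.07915184028199607
```

View pics/w2.png

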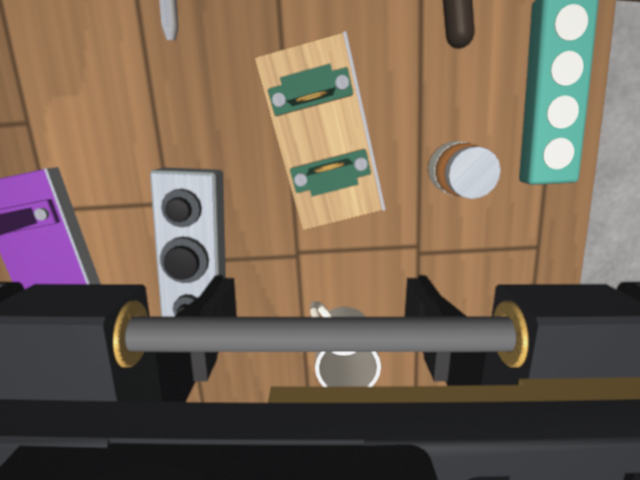

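The green bearings are at about (311,85) near and (332,170) far in the wrist view. I'll zoom in.

```bash
python3 - <<'E'
from h import *
import pickle
s,c=pickle.load(open("w2.pkl","rb"))
im=c["pixels"][60:215,255:385,::-1]
cv2.imwrite("pics/w2c.png",cv2.resize(im,None,fx=3.8,fy=3.8,interpolation=cv2.INTER_CUBIC))
E
```

```text
(no output)
```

View pics/w2c.png

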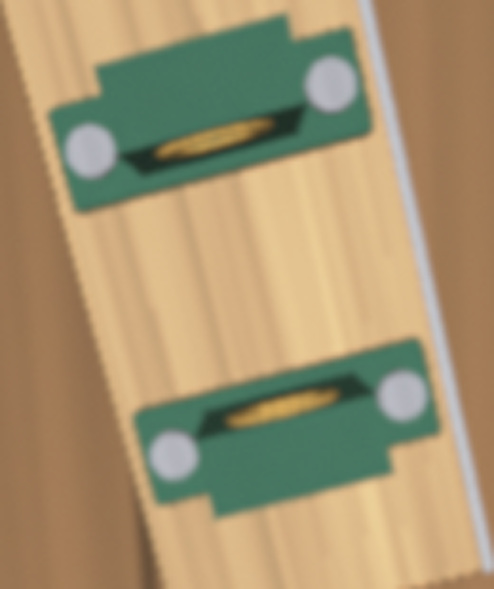

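```bash
python3 - <<'E'
from h import *
import pickle
s,c=pickle.load(open("w2.pkl","rb"))
f=lambda u,v:(255+u/3.8,60+v/3.8)
N=onz(c,*f(203,85),.112,s);F=onz(c,*f(295,455),.112,s);print("tops",N,F,np.linalg.norm(F-N),np.arctan2(*(F-N)[:2]))
for z in(.03,.035,.04):
    B=[onz(c,*f(*p),z,s) for p in [(90,151),(331,83),(174,456),(403,396)]]
    a=(B[0]+B[1])/2;b=(B[2]+B[3])/2
    print(z,a,b,np.linalg.norm(a-b),np.linalg.norm(B[0]-B[1]),np.arctan2(*(b-a)[:2]),[np.arctan2(d[1],d[0]) for d in (B[1]-B[0],B[3]-B[2])])
t=pickle.load(open("top.pkl","rb"));sc=pickle.load(open("scene.pkl","rb"))
print(proj(t,N),proj(t,F),proj(sc,N),proj(sc,F))
a=cv2.resize(t["pixels"][190:235,320:395,::-1],None,fx=6,fy=6,interpolation=cv2.INTER_CUBIC)
b=cv2.resize(sc["pixels"][255:330,260:335,::-1],None,fx=6,fy=6,interpolation=cv2.INTER_CUBIC)[:, :345]
cv2.imwrite("pics/ab.png",np.hstack([np.vstack([a,np.zeros((180,450,3),np.uint8)]),b]))
E
```

```text
tops [ 0.6042 -0.0857  0.112 ] [ 0.6213 -0.172   0.112 ] 0.08794614758343144 2.9458714884418375
0.03 [ 0.6035 -0.0847  0.03  ] [ 0.6215 -0.1734  0.03  ] 0.09054136625246843 0.07128941187384646 2.9420389608082185 [np.float64(0.20290708743793764), np.float64(0.1991590139928069)]
0.035 [ 0.6036 -0.0852  0.035 ] [ 0.6214 -0.1729  0.035 ] 0.08950446523209835 0.0704729887628074 2.9420389608082202 [np.float64(0.20290708743793712), np.float64(0.1991590139928071)]
0.04 [ 0.6037 -0.0857  0.04  ] [ 0.6213 -0.1724  0.04  ] 0.08846756421172833 0.06965656565176825 2.94203896080822 [np.float64(0.2029070874379373), np.float64(0.19915901399280736)]
[340.5839 210.1197] [375.4667 204.1389] [315.8797 264.216 ] [285.7931 285.9221]
```

View pics/ab.png

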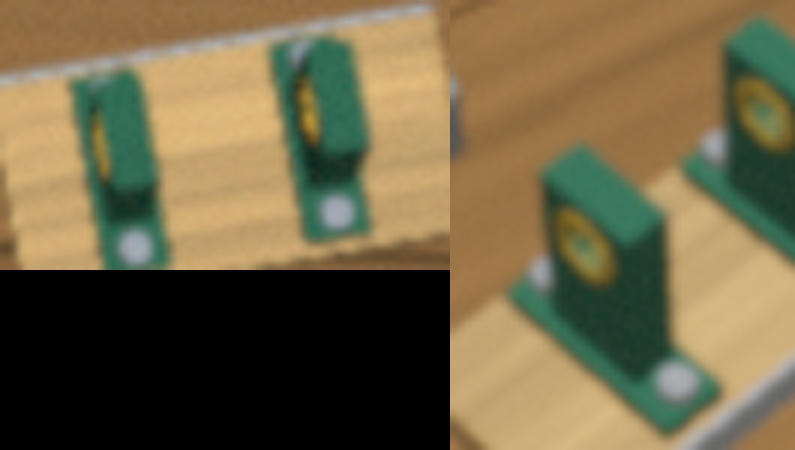

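Emit:
{"op": "step_arm", "data": {"rows": [[26.4,-15.3,2,0,0,0],[26.4,-15.3,2,0,0,0],[26.4,-15.3,2,0,0,0],[26.4,-15.3,2,0,0,0],[26.4,-15.3,2,0,0,0],[26.4,-15.3,2,0,0,0],[26.4,-15.3,2,0,0,0],[26.4,-15.3,2,0,0,0],[26.4,-15.3,2,0,0,0],[26.4,-15.3,2,0,0,0],[26.4,-15.3,2,0,0,0]]}}

```text
time: 6.95
tcp_pos: [0.4714, 0.0692, 0.3032]
eef_rot: [[0.057, 0.998, -0.0], [0.998, -0.057, -0.001], [-0.001, -0.0, -1.0]]
ft_force: [-0.6, -0.5, 0.4]
gripper_width: 0.0868
finger_force: 0.0
```

```bash
python3 - <<'E'
from h import *
import pickle
s=read_state();c=capture("wrist");save(c,"w3");pickle.dump((s,c),open("w3.pkl","wb"));print(s["time"],s["tcp_pos"],s["eef_rot"],s["q"],s["gripper_width"])
E
```

```text
6.95 [0.4714 0.0692 0.3032] [[ 0.0569  0.9984 -0.0004]
 [ 0.9984 -0.0569 -0.0007]
 [-0.0007 -0.0003 -1.    ]] [ 0.4326 -0.0214 -0.6518  1.744  -0.0125  1.4151 -0.274 ] 0.0868291804394089
```

View pics/w3.png

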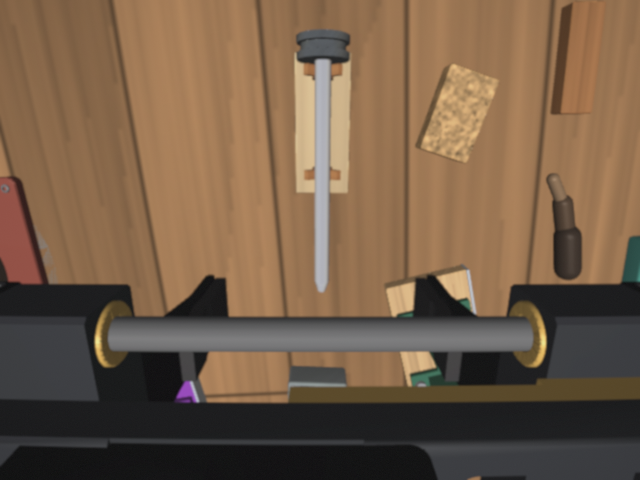

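The rod runs from about (322,62) at the pulley front to the nose tip at (321,291).

```bash
python3 - <<'E'
from h import *
import pickle
s,c=pickle.load(open("w3.pkl","rb"))
p=c["pixels"].astype(int);m=(np.ptp(p,axis=2)<35)&(p.mean(2)>110);m[:,:305]=0;m[:,340:]=0;m[:60]=0;m[296:]=0
P=[]
for r in range(72,280,8):
    x=np.where(m[r])[0]
    if 8<len(x)<28: P.append((x.mean(),r))
W=np.array([onz(c,u,v,.05,s) for u,v in P]);
A=np.polyfit(W[:,1],W[:,0],1);res=np.std(W[:,0]-np.polyval(A,W[:,1]))
r=np.where(m.any(1))[0];print("rows",r.min(),r.max(),A,res,len(P))
nose=onz(c,321.3,r.max()+.5,.05,s);d=np.array([-A[0],-1,0]);d/=np.linalg.norm(d)
nose[0]=np.polyval(A,nose[1]);g=nose-.192*d
pf=onz(c,322,62,.056,s)
print("nose",nose,"d",d,"grip",g,"pulleyfront",pf,np.linalg.norm(nose-pf))
yt=np.array(s["eef_rot"])[:2,1];print("tool y angle",np.arctan2(yt[1],yt[0]),"spindle perp",np.arctan2(d[0],-d[1]))
t=pickle.load(open("top.pkl","rb"));print(proj(t,nose),proj(t,g))
print(delta(s,g))
E
```

```text
rows 60 292 [0.0649 0.4684] 0.00019294918271643523 26
nose [ 0.4662 -0.0337  0.05  ] d [-0.0648 -0.9979  0.    ] grip [0.4786 0.1579 0.05  ] pulleyfront [0.4811 0.207  0.056 ] 0.24119565338177282
tool y angle -0.05689983050947825 spindle perp -0.06485600545602388
[318.349  268.0383] [243.2216 261.5394]
[ 8.9184  0.2227 25.3149]
```

Emit:
{"op": "step_arm", "data": {"rows": [[4,0.1,3,0,0,0.008],[8,0.2,6,0,0,0.008],[8.9,0.2,10,0,0,0.008],[8.9,0.2,14,0,0,0.008],[8.9,0.2,18,0,0,0.008],[8.9,0.2,21,0,0,0.008],[8.9,0.2,23,0,0,0.008],[8.9,0.2,24.5,0,0,0.008],[8.9,0.2,25.3,0,0,0.008],[8.9,0.2,25.3,0,0,0.008],[8.9,0.2,25.3,0,0,0.008]]}}

```text
time: 7.92
tcp_pos: [0.4786, 0.1595, 0.0507]
eef_rot: [[0.063, 0.998, -0.0], [0.998, -0.063, 0.0], [0.0, -0.0, -1.0]]
ft_force: [0.6, 0.3, 0.8]
gripper_width: 0.0869
finger_force: 0.0
```

Emit:
{"op": "step_arm", "data": {"rows": [[0,0,0,0,0,0],[0,0,0,0,0,0],[0,0,0,0,0,0],[0,0,0,0,0,0],[0,0,0,0,0,0],[0,0,0,0,0,0],[0,0,0,0,0,0],[0,0,0,0,0,0],[0,0,0,0,0,0],[0,0,0,0,0,0]], "grip": -1}}

```text
time: 8.75
tcp_pos: [0.478, 0.1601, 0.0506]
eef_rot: [[0.062, 0.998, -0.0], [0.998, -0.062, 0.0], [0.0, -0.0, -1.0]]
ft_force: [0.5, -0.4, -0.1]
gripper_width: 0.0285
finger_force: 0.0
```

Emit:
{"op": "step_arm", "data": {"rows": [[0,0,0,0,0,0],[0,0,0,0,0,0],[0,0,0,0,0,0],[0,0,0,0,0,0],[0,0,0,0,0,0],[0,0,0,0,0,0]]}}

```text
time: 9.25
tcp_pos: [0.4786, 0.1601, 0.0507]
eef_rot: [[0.062, 0.998, 0.001], [0.998, -0.062, 0.0], [0.0, 0.001, -1.0]]
ft_force: [4.7, -0.4, -2.2]
gripper_width: 0.0147
finger_force: 30.0
```

Emit:
{"op": "step_arm", "data": {"rows": [[0,0,-1,0,0,0],[0,0,-3,0,0,0],[0,0,-6,0,0,0],[0,0,-9,0,0,0],[0,0,-9,0,0,0],[-0.2,2.5,-9,0,0,-0.09],[-0.5,5,-9,0,0,-0.18],[-0.7,7.9,-9,0,0,-0.262],[-0.7,7.9,-9,0,0,-0.262],[-0.7,7.9,-7,0,0,-0.262],[-0.7,7.9,-5,0,0,-0.262],[-0.7,7.9,-4,0,0,-0.262],[-0.7,7.9,-4,0,0,-0.262],[-0.7,7.9,-4,0,0,-0.262],[-0.7,7.9,-4,0,0,-0.262]]}}

```text
time: 10.5
tcp_pos: [0.5567, 0.1486, 0.0915]
eef_rot: [[-0.199, 0.98, 0.001], [0.98, 0.199, 0.0], [0.0, 0.001, -1.0]]
ft_force: [-0.2, 1.1, -2.7]
gripper_width: 0.0147
finger_force: 30.0
```

```bash
python3 - <<'E'
from h import *
import pickle
s=read_state();c=capture("wrist");save(c,"w4");sc=capture("scene");t=capture("top");pickle.dump((s,c,sc,t),open("w4.pkl","wb"));print(s["time"],s["tcp_pos"],s["eef_rot"],s["q"],s["gripper_width"],s["ft_force"],s["torque"])
a=cv2.resize(c["pixels"][200:320,220:420,::-1],None,fx=4,fy=4,interpolation=cv2.INTER_CUBIC)[:, :]
b=cv2.resize(sc["pixels"][200:320,260:420,::-1],None,fx=2.4,fy=2.4,interpolation=cv2.INTER_CUBIC)
b=cv2.resize(sc["pixels"][230:290,290:390,::-1],None,fx=4,fy=4,interpolation=cv2.INTER_CUBIC)[:120]
b=cv2.resize(sc["pixels"][215:275,285:385,::-1],(200,120))
full=cv2.resize(c["pixels"][:,:,::-1],(400,300))
b=cv2.resize(sc["pixels"][225:285,290:370,::-1],(400,300),interpolation=cv2.INTER_CUBIC)
cv2.imwrite("pics/w4v.png",np.vstack([a[:300],np.hstack([full,b])]))
E
```

```text
10.5 [0.5567 0.1486 0.0915] [[-0.1988  0.98    0.0008]
 [ 0.98    0.1988  0.0003]
 [ 0.0001  0.0008 -1.    ]] [ 0.2629  0.4063 -0.7277  1.7881  0.3058  1.0622 -0.375 ] 0.014674947931450948 [-0.1827  1.1315 -2.7404] [ 0.0618 -0.0697 -0.024 ]
```

View pics/w4v.png

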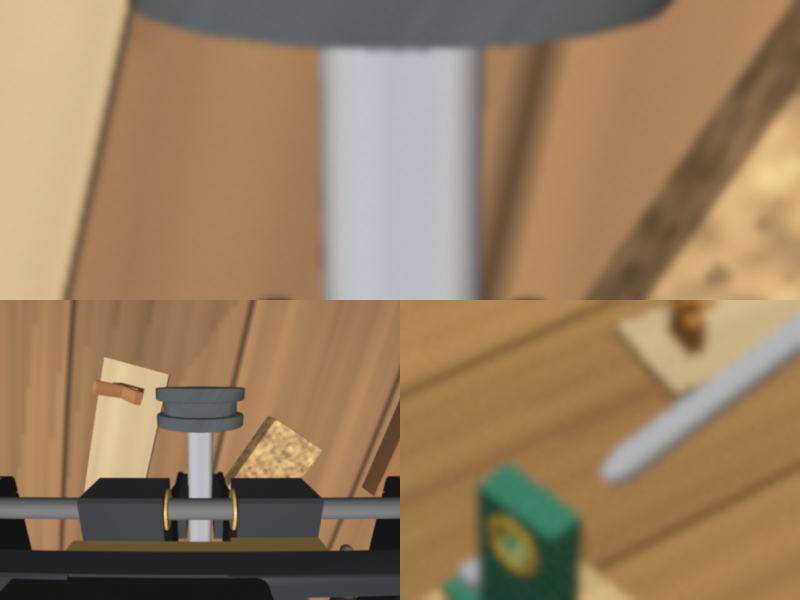

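The nose tip is at about (331,260) in the scene camera and the near block's top centre at (315.6,265.4). The wrist view cannot see the nose, so I'll compare tip and block offsets in the two fixed cameras.

```bash
python3 - <<'E'
from h import *
import pickle
s,c,sc,t=pickle.load(open("w4.pkl","rb"))
N=np.array([.6042,-.0857,.112]);F=np.array([.6213,-.172,.112]);d=(F-N)/np.linalg.norm(F-N)
tcp=np.array(s["tcp_pos"]);x=-np.array(s["eef_rot"])[:,0]
nose=tcp+.194*x-[0,0,.0007];print("d",d,"x",x,"nose pred",nose)
for nm,im in(("top",t),("scene",sc)):
    p=im["pixels"].astype(int);tip=proj(im,nose);b=proj(im,tcp+.06*x)
    m=(np.ptp(p,axis=2)<40)&(p.mean(2)>110)
    dirp=(tip-b)/np.linalg.norm(tip-b);nrm=np.array([-dirp[1],dirp[0]])
    R=p.mean(2).astype(np.float32)-np.ptp(p,axis=2)*1.5   # greyness score
    L=np.linalg.norm(tip-b);out=[]
    off=np.arange(-8,8.01,.25)
    for a in np.arange(.15*L,.9*L,2):
        q=b+a*dirp+off[:,None]*nrm
        v=cv2.remap(R.astype(np.float32),q[None,:,0].astype(np.float32),q[None,:,1].astype(np.float32),cv2.INTER_LINEAR)[0]
        th=(v.max()+np.median(v))/2;k=v>th;out.append((a,off[k].mean(),k.sum()*.25))
    out=np.array(out);f=np.polyfit(out[:,0],out[:,1],1)
    al=np.arange(-12,12.1,.5);q=tip+al[:,None]*dirp+np.polyval(f,L)*nrm
    v=cv2.remap(R.astype(np.float32),q[None,:,0].astype(np.float32),q[None,:,1].astype(np.float32),cv2.INTER_LINEAR)[0]
    k=v>(v[:10].mean()+v[-8:].mean())/2
    print(nm,"tip pred",tip,"n",nrm,"off at start/tip",np.polyval(f,0),np.polyval(f,L),"L",L,"width",np.median(out[:,2]),"std",np.std(out[:,1]-np.polyval(f,out[:,0])),"tip along",al[k].max())
    print("   px/mm",[(proj(im,nose+e)-tip)/2 for e in np.eye(3)*.002], "N,F",proj(im,N),proj(im,F))
E
```

```text
d [ 0.1944 -0.9809  0.    ] x [ 0.1988 -0.98   -0.0001] nose pred [ 0.5953 -0.0416  0.0908]
top tip pred [322.6042 214.9995] n [0.1737 0.9848] off at start/tip 0.9942205493068136 1.050787738632239 L 53.60829019147985 width 6.25 std 0.061107187239330674 tip along -1.0
   px/mm [array([ 0.0082, -0.3915]), array([-0.3994, -0.0085]), array([ 0.0026, -0.0798])] N,F [340.5905 210.1331] [375.4866 204.1538]
scene tip pred [329.9667 260.2532] n [-0.5968 -0.8024] off at start/tip 0.5267197744303257 0.037184436122889464 L 48.006046079180834 width 5.5 std 0.052508078787460305 tip along -1.0
   px/mm [array([0.2499, 0.2704]), array([ 0.3631, -0.176 ]), array([ 0.0109, -0.3015])] N,F [315.8648 264.2096] [285.7636 285.9208]
```

Emit:
{"op": "step_arm", "data": {"rows": [[-1,0,0.1,0,0,0],[-2,0,0.1,0,0,0],[-2.7,0,0.1,0,0,0],[-3.1,0,0.1,0,0,0],[-3.5,0,0.1,0,0,0],[-3.9,0,0.1,0,0,0],[-4.3,0,0.1,0,0,0],[-4.6,0,0.1,0,0,0],[-4.6,0,0.1,0,0,0]]}}

```text
time: 11.4
tcp_pos: [0.5658, 0.1023, 0.0895]
eef_rot: [[-0.198, 0.98, -0.0], [0.98, 0.198, -0.0], [-0.0, -0.0, -1.0]]
ft_force: [0.5, -1.2, -4.0]
gripper_width: 0.0147
finger_force: 30.0
```

Emit:
{"op": "step_arm", "data": {"rows": [[-0.4,0,0,0,0,0],[-0.8,0,0,0,0,0],[-1.2,0,0,0,0,0],[-1.6,0,0,0,0,0],[-2,0,0,0,0,0],[-2.4,0,0,0,0,0],[-2.4,0,0,0,0,0]]}}

```text
time: 11.98
tcp_pos: [0.5706, 0.0783, 0.0895]
eef_rot: [[-0.197, 0.98, -0.0], [0.98, 0.197, -0.001], [-0.001, -0.0, -1.0]]
ft_force: [0.3, 0.3, -4.7]
gripper_width: 0.0151
finger_force: 30.0
```

```bash
python3 - <<'E'
from h import *
s=read_state();sc=capture("scene");t=capture("top");print(s["tcp_pos"],s["ft_force"],s["torque"])
N=np.array([.6042,-.0857,.09]);d=np.array([.1965,-.9805,0]);r=np.array(s["tcp_pos"])-N;print(r@d,r@[.9805,.1965,0])
b=cv2.resize(sc["pixels"][240:300,270:340,::-1],(525,450),interpolation=cv2.INTER_CUBIC)
a=cv2.resize(t["pixels"][195:229,315:355,::-1],(525,450)[:1]+(450,),interpolation=cv2.INTER_CUBIC)
a=cv2.resize(a,(275,234));a=np.vstack([a,np.zeros((216,275,3),np.uint8)])
cv2.imwrite("pics/v5.png",np.hstack([b,a]))
E
```

```text
[0.5706 0.0783 0.0895] [ 0.2594  0.3026 -4.7443] [-0.0296 -0.1206 -0.0228]
-0.16735207258871748 -0.0006956089608549237
```

View pics/v5.png

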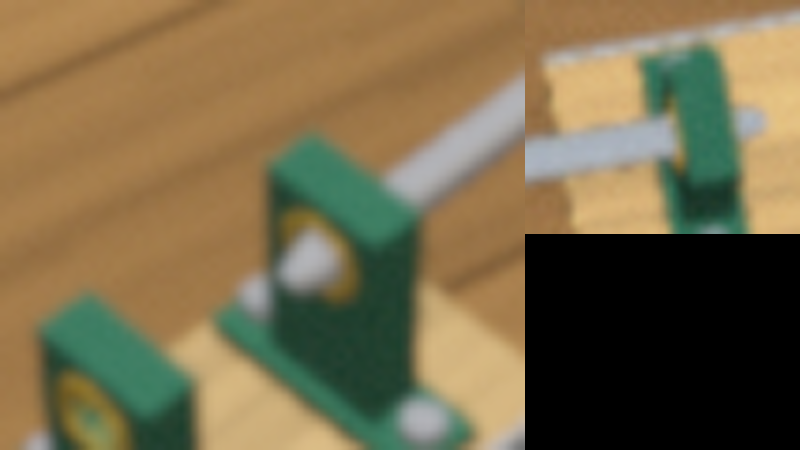

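The nose is through the first bearing, about centred: tip at (311,275) in the scene camera. Advancing to the second.

Emit:
{"op": "step_arm", "data": {"rows": [[-1,0,0,0,0,0],[-2,0,0,0,0,0],[-3,0,0,0,0,0],[-4,0,0,0,0,0],[-4.5,0,0,0,0,0],[-5,0,0,0,0,0],[-5.4,0,0,0,0,0],[-5.8,0,0,0,0,0],[-5.8,0,0,0,0,0]]}}

```text
time: 12.83
tcp_pos: [0.582, 0.0219, 0.0895]
eef_rot: [[-0.198, 0.98, -0.0], [0.98, 0.198, -0.0], [-0.0, -0.0, -1.0]]
ft_force: [0.2, -0.5, -5.0]
gripper_width: 0.015
finger_force: 30.0
```

Emit:
{"op": "step_arm", "data": {"rows": [[-0.4,0,0,0,0,0],[-0.8,0,0,0,0,0],[-1.2,0,0,0,0,0],[-1.6,0,0,0,0,0],[-2,0,0,0,0,0],[-2.4,0,0,0,0,0],[-2.8,0,0,0,0,0],[-3.1,0,0,0,0,0],[-3.1,0,0,0,0,0],[-3.1,0,0,0,0,0]]}}

```text
time: 13.67
tcp_pos: [0.5881, -0.0078, 0.0896]
eef_rot: [[-0.198, 0.98, -0.0], [0.98, 0.198, 0.0], [0.0, 0.0, -1.0]]
ft_force: [-0.2, 0.1, -4.1]
gripper_width: 0.0153
finger_force: 30.0
```

```bash
python3 - <<'E'
from h import *
s=read_state();sc=capture("scene");t=capture("top");print(s["tcp_pos"],s["ft_force"],s["torque"],s["gripper_width"])
N=np.array([.6042,-.0857,.09]);d=np.array([.1965,-.9805,0]);r=np.array(s["tcp_pos"])-N;print(r@d,r@[.9805,.1965,0])
x=-np.array(s["eef_rot"])[:,0]; nose=np.array(s["tcp_pos"])+.194*x
print("tip top/scene",proj(t,nose),proj(sc,nose),"far face ctr",proj(t,N+d*.098),proj(sc,N+d*.098))
b=cv2.resize(sc["pixels"][260:320,250:320,::-1],(525,450),interpolation=cv2.INTER_CUBIC)
a=cv2.resize(t["pixels"][185:225,350:397,::-1],(275,234),interpolation=cv2.INTER_CUBIC)
a=np.vstack([a,np.zeros((216,275,3),np.uint8)])
cv2.imwrite("pics/v6.png",np.hstack([b,a]))
E
```

```text
[ 0.5881 -0.0078  0.0896] [-0.1655  0.1371 -4.0993] [ 0.0502 -0.1161 -0.0627] 0.015274625150983306
-0.07951307855440341 -0.0005100246629632705
tip top/scene [384.9655 204.3027] [276.8025 299.6477] far face ctr [378.561  205.3038] [282.7476 295.2311]
```

View pics/v6.png

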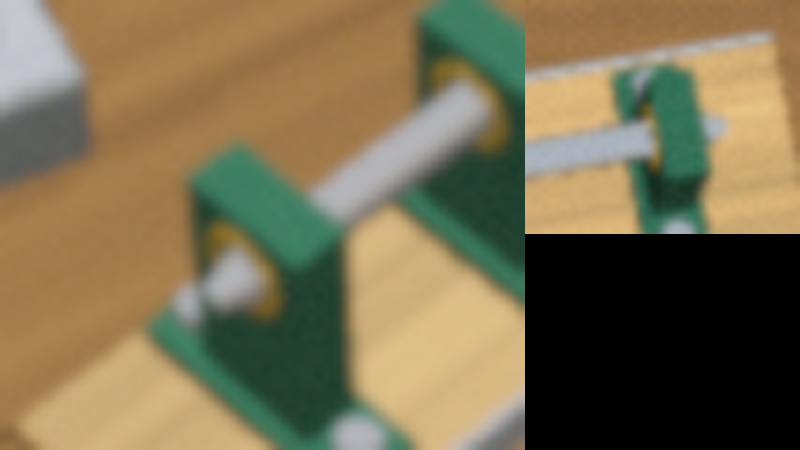

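The nose is through the second bearing: tip near (279,300) in the scene camera, about 10–14 mm past the face. I'll add 4 mm.

Emit:
{"op": "step_arm", "data": {"rows": [[-0.2,0,0,0,0,0],[-0.4,0,0,0,0,0],[-0.4,0,0,0,0,0],[-0.4,0,0,0,0,0],[-0.4,0,0,0,0,0],[-0.4,0,0,0,0,0],[-0.4,0,0,0,0,0],[-0.4,0,0,0,0,0]]}}

```text
time: 14.43
tcp_pos: [0.5888, -0.0115, 0.0896]
eef_rot: [[-0.199, 0.98, 0.0], [0.98, 0.199, 0.0], [0.0, 0.0, -1.0]]
ft_force: [-0.1, -0.4, -5.0]
gripper_width: 0.0151
finger_force: 30.0
```

```bash
python3 - <<'E'
from h import *
s=read_state();print(s["tcp_pos"],s["ft_force"],abs(s["qd"]).max(),s["finger_force"])
t=capture("top");p=t["pixels"].astype(int)
N=np.array([.6042,-.0857,.09]);d=np.array([.1965,-.9805,0])
for a in np.arange(.096,.126,.002):
    u=proj(t,N+d*a)+[0,1.2];v=cv2.remap(t["pixels"],np.float32([[u[0]]]),np.float32([[u[1]]]),cv2.INTER_LINEAR)[0,0];print(round(a-.098,3),v,end="; ")
E
```

```text
[ 0.5888 -0.0115  0.0896] [-0.1345 -0.4487 -4.9729] 0.0013797166880448488 29.99923825263977
-0.002 [ 54 115  90]; 0.0 [ 63 118  94]; 0.002 [ 87 128 110]; 0.004 [122 146 138]; 0.006 [156 169 173]; 0.008 [166 176 185]; 0.01 [170 179 187]; 0.012 [173 178 184]; 0.014 [174 176 180]; 0.016 [183 178 171]; 0.018 [200 181 156]; 0.02 [215 184 140]; 0.022 [221 186 127]; 0.024 [223 188 127]; 0.026 [223 187 126];
```

Emit:
{"op": "step_arm", "data": {"rows": [[-0.2,0,0,0,0,0],[-0.2,0,0,0,0,0],[-0.2,0,0,0,0,0],[-0.2,0,0,0,0,0],[-0.2,0,0,0,0,0],[-0.2,0,0,0,0,0]]}}

```text
time: 14.98
tcp_pos: [0.5893, -0.0135, 0.0896]
eef_rot: [[-0.199, 0.98, 0.0], [0.98, 0.199, 0.0], [0.0, 0.0, -1.0]]
ft_force: [-0.9, 0.1, -4.0]
gripper_width: 0.0151
finger_force: 30.0
```

```bash
python3 -c "
from plant import *
print(read_state()['qd'],finish_job())"
```

```text
the job is handed in; nothing more can be done
[-0.00122726 -0.00086274 -0.0008551  -0.00019728 -0.00046375  0.00094333
  0.00054779] None
```

I pressed the keys in order (stop, dust extractor, brake) and threaded the spindle through both bearings. The nose is about 17 mm past the second bearing, by camera estimate. The spindle is held at rest in the gripper, and the job is handed in at about 15 s; no verdict came back.

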